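Push the power bank over the lip into its charging dock

TASK

Slide the power bank along the desk, without picking it up off the surface, up the ramp and over the lip of the charging dock against its sprung contact bar, and get its rear edge down behind the lip, so that it lies flat and is held there when you let go. Be gentle: never force it against the dock (keep below 25 N) and leave the other things on the desk where they are.

Things in the scene. Friction and masses are not known exactly. Their poses are not given: they have to be found in the camera images.
- dock: Grey charging dock, fixed to the desk, 254 mm long, 94 mm wide (117 mm at the mouth). Origin: on the desk surface, under where the centre of the home power bank belongs. x = the level direction in which the bank is pushed in, y = left when looking along x, z up. Along x: ramp, lip, bed with side rails, head with sprung contact bar.
- ramp_foot (a point): Middle of the ramp's foot, at desk height, dock x = -142 mm; axes as the dock's. The ramp, as wide as the dock, rises evenly to 14 mm at dock x = -72 mm. Side rails 20 mm high, inner faces at y = +-37 mm, run from dock x = -112 mm to the head and flare out to y = +-49 mm at the mouth, dock x = -152 mm.
- lip (a point): Middle of the lip's far upper edge: dock x = -64 mm, 14 mm high. The lip's top is flat from dock x = -72 to -64 mm; behind it the surface drops 5 mm straight to the flat bed. Axes as the dock's.
- bay (a point): Middle of the bed, on its surface (9 mm high): the centre of the underside of the bank is here when home; axes as the dock's. Over the far end of the bed, from dock x = 42 mm on, reaches the head (34 mm high, ends at x = 102 mm) with a thin visor, underside 30 mm high.
- head (a point): Middle of the head's top, dock x = 89 mm, 34 mm high; axes as the dock's. In the head is a sprung metal contact bar, 34 mm wide, 11.5 to 21.5 mm high, face at dock x = 61 mm when out: 3.2 N plus 0.8 N per mm. With the bank home it is in by 3 mm (5.6 N); hard stop at 5.5 mm (7.6 N), the bank then 2.5 mm past home.
- bank_rear (a point): Middle of the lower rear edge of the power bank (its -x end, 64 mm from the centre). It goes down behind the lip only while the bank is pushed 1 to 2.5 mm past home. Friction on the pushing fingers can hold it up, or carry it down with them; if let go before it is down, the spring pushes the bank back onto the lip.
- bank_center (a point): Centre of the power bank (half-way up): flat pale block 128 mm long (x), 66 mm wide (y), 15 mm thick (z), 0.15 to 0.31 kg. It starts flat on the desk in front of the ramp, its length roughly along the dock, somewhat askew and off the middle; its +x end goes in first.
- usb_stick: Bystander: dark USB stick, 53x17x8 mm, lying beside the ramp. Origin at the centre of its underside as it stood.
- battery_a: Bystander: small battery, 15x50x15 mm, lying beside the power bank's start. Origin at the centre of its underside as it stood.
- earbud_case: Bystander: white rounded earbud case, 46x60x22 mm, beside the dock. Origin at the centre of its underside as it stood.
- highlighter_1: Bystander: highlighter pen, 17x127x15 mm, lying along the dock. Origin at the centre of its underside as it stood.
- lip_balm: Bystander: lip balm stick standing upright, 17 mm across, 68 mm tall, near the power bank's start. Origin at the centre of its underside as it stood.
- staple_box: Bystander: small cardboard box of staples, 30x52x21 mm, beside the dock's head. Origin at the centre of its underside as it stood.

How it is judged:
By the outcome, as a careful person would: the job done as asked, in the order asked, and still so for the second after the job is handed in, with the robot touching nothing.
It also fails if it takes over 59 s, if anything falls off the work surface, if the arm or the gripper's body presses on something with over 40 N, if the wrist force passes 120 N, or if a joint passes its speed limit or range.

ROBOT

A 7-joint arm with a two-finger parallel gripper is mounted at the origin on a cart in front of the work surface, level with it; the furniture and walls round the work are solid. World frame = base frame: x ahead of the robot, y to its left, z up, the work surface at z = 0. Lengths are in m, angles in degrees, forces in N, time in s.
With the tool pointing down it reaches from about 0.425 to 0.875 m from the base axis. Payload 4.7 kg.
Tool frame: the origin (TCP) lies between the finger pads; the fingertips stand 14 mm ahead of it and the grasp point (between the pads) lies 5 mm behind it (env.tip_reach is the distance from the TCP to the fingertips, in m); z points along the fingers, y is the direction in which the jaws open and shut (so a half turn about z gives the same grasp; the last joint's range is limited). The gripper opens to 87 mm and grips with 3 to 60 N. Pads are 19 mm wide; open, the fingers measure 117 mm over their backs; the gripper's body (75 mm by 190 mm) begins 51 mm behind the grasp point.
Start: joints at [-74.651, 18.392, -4.016, 83.108, 1.295, 78.541, -3.26], TCP at [0.163, 0.629, 0.237] pointing down, gripper open.
Joint ranges: [-163.93, 163.93], [-17.29, 119.83], [-79.2, 71.16], [3.27, 140.29], [-89.18, 269.18], [5.43, 117.66], [-154.24, 154.24]. Speed limits (degrees/s): [147.25, 147.25, 180, 180, 180, 180, 180].

INTERFACE

Orientations are given as [roll, pitch, yaw] about the fixed x, y, z axes, in that order (R = Rz(yaw) Ry(pitch) Rx(roll)).
In Python, from cell import env gives the robot as it stands. The module is installed in compiled form; this text tells all that it offers.
- The arm moves only by the shell command python3 -m pendant 'ROWS' [FORCE]. ROWS is JSON, a list of rows, each an object of numbers: "rx", "ry", "rz": the turn, a rotation vector about the tool's x, y, z in degrees; "tx", "ty", "tz": the shift along the tool's x, y, z in mm; "jaw": the finger opening in mm, from 0 to 87. In form: [{"rx": .., "ry": .., "rz": .., "tx": .., "ty": .., "tz": .., "jaw": ..}, ...]. A call has 1 to 20 rows; each row shifts and turns the commanded pose from where the row before left it, along the tool's axes as they then stand; what a row does not reach is not made up. A row lasts 1/12 s, in which the tool goes at most 41.7 mm and 7.16 degrees, less where a joint would pass 70% of its speed; a pose out of reach is approached as far as the arm can. A call with a gripper value outside its range is refused whole. The fingers move at their own pace and stop on an object; FORCE is the grip in N (left out, the last holds). Time passes only in rows, so rows that do not move let the fingers close. It gives the time, the measured TCP pose, the force and the opening at its end, in the units of the state.
- env.get_obs(): the state, without advancing time (a new reading comes with each control period).
- env.read_camera(name): name is "side" or "top"; returns a dict with "img" (420x560x3 uint8, red, green, blue), "range_z" (420x560 float32, m along the optical axis (not along the pixel's ray), 0 where there is no reading), "vertical_fov" (degrees; the focal length in pixels is half the picture's height over the tangent of half this angle, whatever the lens; pixels are square), "cx", "cy" (the principal point, pixels), "world_to_cam" (4x4, takes a point from world to camera coordinates). Camera axes: x right, y up, looking along -z (the intrinsics and any distortion apply to the point x, -y, -z); pixel columns grow to the right and rows downward; lengths in m; the calibration is good to about 2 mm. A picture is of the moment at which its call begins.
- env.sign_off(): hands the job in, once; it reports no verdict.
The state is a dict: "time_s": time; "qpos": joint angles; "joint_velocities": joint speeds; "effort": joint torques, N m; "tool_pos": TCP position; "tool_rot": TCP orientation; "force": force on the tool from outside, world axes, zero at the start; "wrist_torque": the same for the moment, N m; "grip_width": finger opening in m.
Only numpy, scipy, OpenCV 4.12 (cv2) and the standard library are available. Lean on these libraries where they do the work, as an engineer would, in place of code of your own. Each camera call takes 0.05 s, during which the arm holds its last target.

## Working session

There is one attempt and no reset: what is moved stays moved. The work goes in short steps, Python scripts to look and compute and a shell command to move; the robot and the scene stay as the last step left them, time stands still between calls to the robot, and variables do not carry over. Pictures are saved under pics/ and viewed, and the job is handed in when it is done.

```bash
mkdir -p pics; ls; python3 - <<'E'
from cell import env
import cv2
o=env.get_obs()
for k,v in o.items(): print(k,v)
for n in("side","top"):
    c=env.read_camera(n)
    cv2.imwrite(f"pics/{n}0.png",c["img"][:,:,::-1])
    print(n,c["vertical_fov"],c["cx"],c["cy"],c["world_to_cam"],[k for k in c])
E
```

```text
pics
time_s 0.0
qpos [-74.6519328   18.44033087  -4.01618269  83.1746479    1.29467063
  78.54045873  -3.26018965]
joint_velocities [-0.03039845 -0.04618701 -0.0340408   0.00941626 -0.11663711  0.02794518
 -0.1543283 ]
effort [ 1.72590699e-04 -4.91308558e+01 -4.03710930e-01 -3.12516010e+01
 -6.39278744e-02  4.38902120e-02  1.85984309e-04]
tool_pos [0.16309603 0.62866388 0.23544939]
tool_rot [-1.79889790e+02  5.18559308e-03  1.65462044e+02]
force [-2.08836029 -0.38010292  0.30938078]
wrist_torque [-0.05878213  0.03566165 -0.01852275]
grip_width 0.08739911280316195
side 52.9595656960981 277.33263977758213 210.93146996259517 [[ 0.99131077 -0.13059484  0.01574649 -0.54774264]
 [ 0.03767093  0.39654651  0.91724139 -0.0368004 ]
 [-0.12603121 -0.90867808  0.39802045 -0.85903718]
 [ 0.          0.          0.          1.        ]] ['img', 'range_z', 'vertical_fov', 'cx', 'cy', 'world_to_cam']
top 53.73559800931092 275.586080816923 208.3495213061608 [[-0.02711542 -0.99958848 -0.00936058 -0.01980869]
 [ 0.99641623 -0.02777753  0.07989435 -0.55353168]
 [-0.08012148 -0.00716067  0.99675939 -0.84135588]
 [ 0.          0.          0.          1.        ]] ['img', 'range_z', 'vertical_fov', 'cx', 'cy', 'world_to_cam']
```

View pics/side0.png

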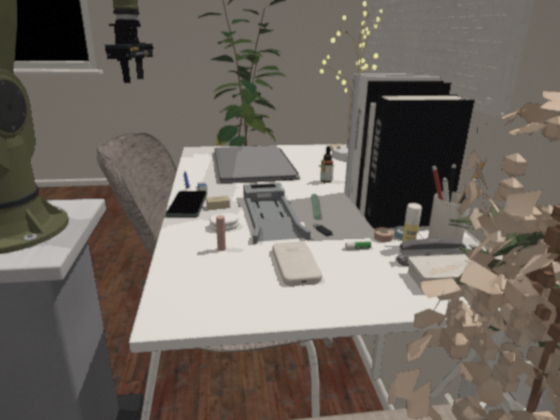

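View pics/top0.png

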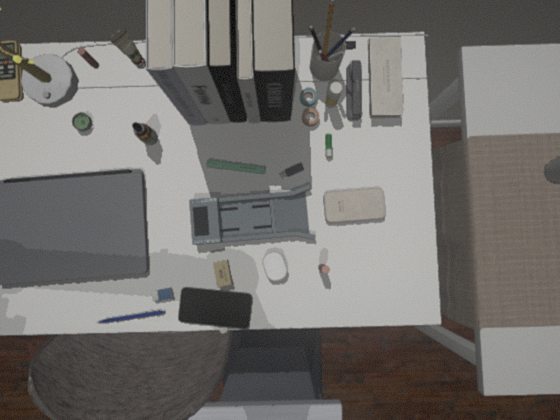

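```bash
cat > h.py <<'E'
import numpy as np, cv2
from cell import env
def cam(n):
    c=env.read_camera(n); c["f"]=c["img"].shape[0]/2/np.tan(np.radians(c["vertical_fov"])/2)
    c["T"]=np.linalg.inv(c["world_to_cam"]); return c
def ray(c,u,v):
    d=np.stack([(np.asarray(u,float)-c["cx"])/c["f"],-(np.asarray(v,float)-c["cy"])/c["f"],-np.ones(np.shape(u))],-1)
    return c["T"][:3,3],d@c["T"][:3,:3].T
def plane(c,u,v,z):
    o,d=ray(c,u,v); s=(z-o[2])/d[...,2]; return o+d*s[...,None]
def cloud(c):
    v,u=np.mgrid[:420,:560]; o,d=ray(c,u,v); return o+d*c["range_z"][...,None]
def proj(c,P):
    p=np.asarray(P)@c["world_to_cam"][:3,:3].T+c["world_to_cam"][:3,3]
    return np.stack([c["cx"]+c["f"]*p[...,0]/-p[...,2],c["cy"]-c["f"]*p[...,1]/-p[...,2]],-1)
E
python3 - <<'E'
from h import *
c=cam("top"); P=cloud(c)
cv2.imwrite("pics/topz.png",cv2.resize(c["img"][120:300,170:400,::-1],None,fx=3.4,fy=3.3,interpolation=cv2.INTER_CUBIC))
for u,v in[(355,205),(400,160),(400,240),(205,220),(240,218),(300,215),(250,255),(200,140),(290,260),(276,265),(223,274)]:
    print(u,v,P[v,u].round(4),c["img"][v,u])
z=P[...,2]
print(np.isfinite(z).all(),(c["range_z"]==0).mean())
m=((z>0.007)&(z<0.03)).astype(np.uint8)
m[:,:318]=0;m[:180]=0;m[230:]=0;m[:,400:]=0
r=cv2.minAreaRect(np.argwhere(m)[:,::-1].astype(np.float32)); print(r,m.sum())
c=cam("side")
cv2.imwrite("pics/sidez.png",cv2.resize(c["img"][170:300,170:400,::-1],None,fx=3.4,fy=3.4,interpolation=cv2.INTER_CUBIC))
P=cloud(c)
for u,v in[(295,260),(300,300),(270,215)]:print(u,v,P[v,u].round(4))
E
```

```text
355 205 [ 0.556  -0.2023  0.0115] [158 150 146]
400 160 [ 0.6512 -0.3049  0.0007] [180 180 180]
400 240 [ 0.48   -0.298  -0.0057] [182 184 179]
205 220 [0.532  0.1106 0.0326] [55 55 59]
240 218 [0.5355 0.0408 0.0087] [105 111 113]
300 215 [ 0.5387 -0.0864  0.0023] [ 97 102 104]
250 255 [ 4.569e-01  2.200e-02 -3.000e-04] [178 176 173]
200 140 [ 0.7081  0.1252 -0.0013] [106 106 103]
290 260 [ 0.4441 -0.0624 -0.0015] [185 181 180]
276 265 [ 0.4355 -0.0327  0.0193] [183 185 182]
223 274 [0.4203 0.0768 0.0231] [129 122 100]
True 0.004421768707482994
((354.12353515625, 205.1058807373047), (31.21547508239746, 60.97371292114258), 85.60128784179688) 1866
295 260 [ 0.5555 -0.2107  0.0156]
300 300 [ 5.477e-01 -3.049e-01 -5.000e-04]
270 215 [ 0.5359 -0.0026  0.0096]
```

View pics/topz.png

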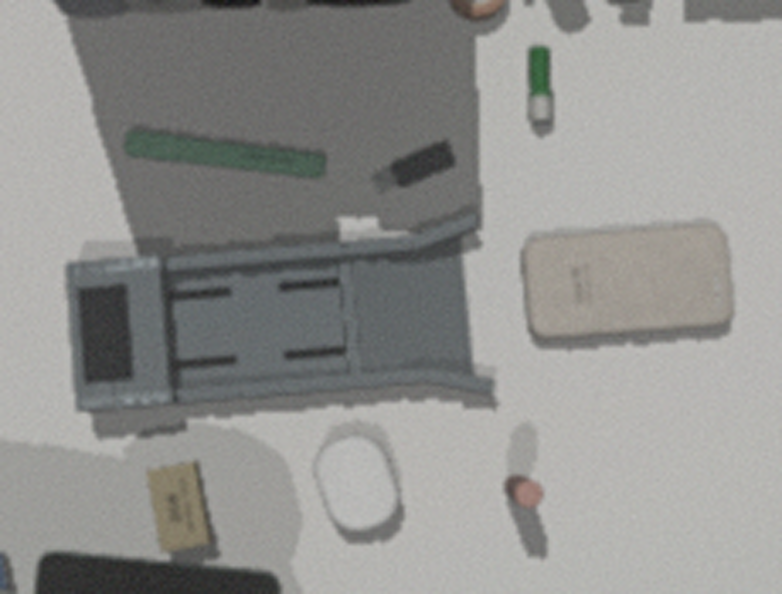

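View pics/sidez.png

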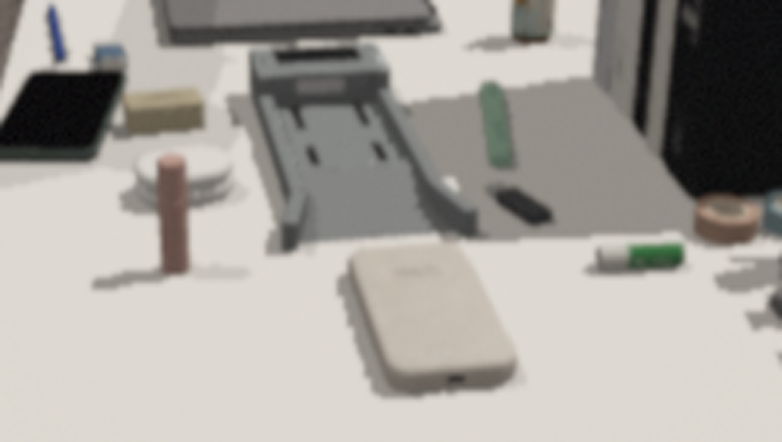

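```bash
python3 - <<'E'
from h import *
cs=[cam("top") for _ in range(4)]
c=cs[0]; c["range_z"]=np.mean([k["range_z"] for k in cs],0)
P=cloud(c); z=P[...,2]
def big(m):
    n,l,s,_=cv2.connectedComponentsWithStats(m.astype(np.uint8)); i=1+np.argmax(s[1:,4]); return l==i
roi=np.zeros(z.shape,bool); roi[180:250,180:320]=1
h=big(roi&(z>0.027)&(z<0.05))
def rect(m,zz):
    uv=np.argwhere(m)[:,::-1]; X=plane(c,uv[:,0],uv[:,1],zz)[:,:2]*1000
    r=cv2.minAreaRect(X.astype(np.float32)); return r, cv2.boxPoints(r).round(1).tolist(),X.mean(0)
print("head",rect(h,.034), z[h].mean())
# rails: z>0.016
img=cv2.cvtColor(c["img"],cv2.COLOR_RGB2HSV)
r=roi&(z>0.0155)&(z<0.05)
pts=[]
for side,lo,hi in(("top",185,212),("bot",222,250)):
    U=[];V=[]
    for u in range(225,285):
        vv=[v for v in range(lo,hi) if r[v,u]]
        if vv: U.append(u);V.append(np.mean(vv))
    U,V=np.array(U),np.array(V)
    X=plane(c,U,V,.02); p=np.polyfit(X[:,1],X[:,0],1); res=X[:,0]-np.polyval(p,X[:,1]); k=abs(res)<.003; p=np.polyfit(X[k,1],X[k,0],1)
    print(side,len(U),"x=",p, "ang",np.degrees(np.arctan(p[0])), "at y=0",p[1],"y=.1",np.polyval(p,.1))
# bank by colour+height
roi=np.zeros(z.shape,bool); roi[175:235,318:400]=1
i=c["img"].astype(int); 
b=big(roi&((i[...,0]-i[...,2])>6))
print("bank col",rect(b,.015),b.sum())
b=big(roi&(z>.008)); print("bank z",rect(b,.015),z[b].mean())
# crops for edges
def cr(x,y): return 170+(x+.5)/3.4-.5,120+(y+.5)/3.3-.5
for n,x,y,zz in[("foot t",463,248,0),("foot b",472,378,0),("lip far t",343,265,.014),("lip far b",349,375,.014),("lip near t",354,265,.014),("mouth t",478,215,.02),("mouth b",493,385,.02)]:
    u,v=cr(x,y); print(n,(plane(c,u,v,zz)*1000).round(1))
# desk plane
k=P[150:300,400:430].reshape(-1,3); print(k[:,2].mean()); k=P[245:262,235:262]; print(k[...,2].mean())
vis=c["img"].copy(); vis[h]=[255,0,0]; vis[r&~h]=[0,255,0]; vis[b]=[0,0,255]
cv2.imwrite("pics/mask1.png",cv2.resize(vis[150:280,170:410,::-1],None,fx=3,fy=3,interpolation=cv2.INTER_NEAREST))
E
```

```text
head (((530.7861328125, 111.2880859375), (93.75202178955078, 59.772857666015625), 4.137424945831299), [[481.8999938964844, 137.6999969482422], [486.20001220703125, 78.0999984741211], [579.7000122070312, 84.9000015258789], [575.4000244140625, 144.5]], array([530.28154439, 111.88421322])) 0.03295093428234527
top 60 x= [-0.06176894  0.57940081] ang -3.5346085531278293 at y=0 0.5794008073751732 y=.1 0.5732239138318882
bot 60 x= [-0.05989667  0.49570249] ang -3.4277312762443977 at y=0 0.4957024883251345 y=.1 0.48971282117410714
bank col (((556.327392578125, -199.5882568359375), (67.20809173583984, 129.7530975341797), 2.4162518978118896), [[520.0, -136.1999969482422], [525.5, -265.79998779296875], [592.5999755859375, -263.0], [587.2000122070312, -133.39999389648438]], array([ 556.21481818, -200.09687269])) 1853
bank z (((554.7900390625, -199.83843994140625), (67.3323974609375, 127.29016876220703), 2.986565113067627), [[517.9000244140625, -138.0], [524.5, -265.20001220703125], [591.7000122070312, -261.6000061035156], [585.0999755859375, -134.5]], array([ 555.55253134, -199.88830691])) 0.017906263527606665
foot t [ 581.8 -100.3    0. ]
foot b [ 497.5 -103.2    0. ]
lip far t [571.5 -24.8  14. ]
lip far b [501.3 -26.7  14. ]
lip near t [571.3 -31.6  14. ]
mouth t [ 600.4 -108.9   20. ]
mouth b [ 492.5 -114.4   20. ]
0.0015409510739174438
0.001966423619613789
```

View pics/mask1.png

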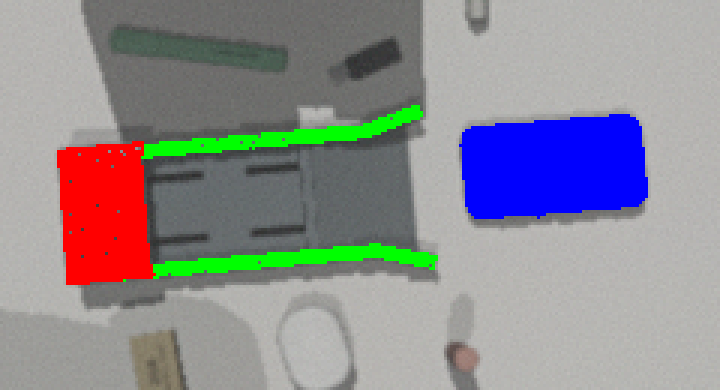

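```bash
cat >> h.py <<'E'
D0=np.array([535.2,39.2]); YD=93.5
def dk(p,o=D0,y=YD):
    a=np.radians(y); e=np.array([np.cos(a),np.sin(a)]); d=np.asarray(p)[:2]-o
    return np.array([d@e, -d[0]*e[1]+d[1]*e[0]])
def st():
    o=env.get_obs(); p=np.array(o["tool_pos"])*1000
    print("t %.2f"%o["time_s"],"tcp",p.round(1),"tip z %.1f"%(p[2]-env.tip_reach*1000),"dock",dk(p).round(1),"rot",np.round(o["tool_rot"],2),"F",np.round(o["force"],2),"w %.1f"%(o["grip_width"]*1000))
E
python3 - <<'E'
from h import *
c=cam("side"); P=cloud(c)
for v in (220,230,240): print(P[v,221].round(3))
c=cam("top"); P=cloud(c); print(P[266:270,322:328].reshape(-1,3).round(3)[::5], plane(c,np.array(323.5),np.array(268.),.068))
st(); print(env.tip_reach)
E
python3 -m pendant '[{"rz":7},{"rz":7},{"rz":7},{"rz":7},{"rz":7},{"rz":7},{"rz":7},{"rz":7},{"rz":7},{"rz":7},{"rz":2}]'
```

```text
[ 0.431 -0.134  0.062]
[ 0.43  -0.138  0.044]
[ 0.429 -0.138  0.023]
[[ 0.433 -0.123  0.06 ]
 [ 0.434 -0.133  0.066]
 [ 0.432 -0.13   0.068]
 [ 0.43  -0.129  0.064]
 [ 0.428 -0.126  0.067]] [ 0.43000412 -0.1254542   0.068     ]
t 0.50 tcp [163.2 629.2 236.6] tip z 222.6 dock [611.6 335.3] rot [179.99   0.   165.46] F [ 0.46 -0.23 -0.49] w 87.1
0.014invalid input at $[0]: expected keys rx, ry, rz, tx, ty, tz, jaw
```

```bash
python3 -m pendant '[{"rx":0,"ry":0,"rz":7,"tx":0,"ty":0,"tz":0,"jaw":87},{"rx":0,"ry":0,"rz":7,"tx":0,"ty":0,"tz":0,"jaw":87},{"rx":0,"ry":0,"rz":7,"tx":0,"ty":0,"tz":0,"jaw":87},{"rx":0,"ry":0,"rz":7,"tx":0,"ty":0,"tz":0,"jaw":87},{"rx":0,"ry":0,"rz":7,"tx":0,"ty":0,"tz":0,"jaw":87},{"rx":0,"ry":0,"rz":7,"tx":0,"ty":0,"tz":0,"jaw":87},{"rx":0,"ry":0,"rz":7,"tx":0,"ty":0,"tz":0,"jaw":87},{"rx":0,"ry":0,"rz":7,"tx":0,"ty":0,"tz":0,"jaw":87},{"rx":0,"ry":0,"rz":7,"tx":0,"ty":0,"tz":0,"jaw":87},{"rx":0,"ry":0,"rz":7,"tx":0,"ty":0,"tz":0,"jaw":87},{"rx":0,"ry":0,"rz":2.7,"tx":0,"ty":0,"tz":0,"jaw":87}]'; python3 -c "
from h import *
st()"
```

```text
time_s: 1.42
tool_pos: [0.1632, 0.6292, 0.2366]
tool_rot: [180.0, -0.0, 92.4]
force: [0.1, 0.5, 0.1]
grip_width: 0.0872
t 1.42 tcp [163.2 629.2 236.6] tip z 222.6 dock [611.6 335.2] rot [ 1.7999e+02 -1.0000e-02  9.2440e+01] F [0.13 0.48 0.1 ] w 87.2
```

```bash
python3 -m pendant '[{"rx":0,"ry":0,"rz":0,"tx":-21,"ty":23,"tz":0,"jaw":87},{"rx":0,"ry":0,"rz":0,"tx":-21,"ty":23,"tz":0,"jaw":87},{"rx":0,"ry":0,"rz":0,"tx":-21,"ty":23,"tz":0,"jaw":87},{"rx":0,"ry":0,"rz":0,"tx":-21,"ty":23,"tz":0,"jaw":87},{"rx":0,"ry":0,"rz":0,"tx":-21,"ty":23,"tz":0,"jaw":87},{"rx":0,"ry":0,"rz":0,"tx":-21,"ty":23,"tz":0,"jaw":87},{"rx":0,"ry":0,"rz":0,"tx":-21,"ty":23,"tz":0,"jaw":87},{"rx":0,"ry":0,"rz":0,"tx":-21,"ty":23,"tz":0,"jaw":87},{"rx":0,"ry":0,"rz":0,"tx":-21,"ty":23,"tz":0,"jaw":87},{"rx":0,"ry":0,"rz":0,"tx":-21,"ty":23,"tz":0,"jaw":87},{"rx":0,"ry":0,"rz":0,"tx":-21,"ty":23,"tz":0,"jaw":87},{"rx":0,"ry":0,"rz":0,"tx":-21,"ty":23,"tz":0,"jaw":87},{"rx":0,"ry":0,"rz":0,"tx":-21,"ty":23,"tz":0,"jaw":87},{"rx":0,"ry":0,"rz":0,"tx":-21,"ty":23,"tz":0,"jaw":87}]'
python3 -m pendant '[{"rx":0,"ry":0,"rz":0,"tx":-30,"ty":2,"tz":0,"jaw":87},{"rx":0,"ry":0,"rz":0,"tx":-30,"ty":2,"tz":0,"jaw":87},{"rx":0,"ry":0,"rz":0,"tx":-30,"ty":2,"tz":0,"jaw":87},{"rx":0,"ry":0,"rz":0,"tx":-30,"ty":2,"tz":0,"jaw":87},{"rx":0,"ry":0,"rz":0,"tx":-30,"ty":2,"tz":0,"jaw":87},{"rx":0,"ry":0,"rz":0,"tx":-30,"ty":2,"tz":0,"jaw":87},{"rx":0,"ry":0,"rz":0,"tx":-30,"ty":2,"tz":0,"jaw":87},{"rx":0,"ry":0,"rz":0,"tx":-30,"ty":2,"tz":0,"jaw":87},{"rx":0,"ry":0,"rz":0,"tx":-30,"ty":2,"tz":0,"jaw":87},{"rx":0,"ry":0,"rz":0,"tx":-30,"ty":2,"tz":0,"jaw":87},{"rx":0,"ry":0,"rz":0,"tx":-30,"ty":2,"tz":0,"jaw":87},{"rx":0,"ry":0,"rz":0,"tx":-30,"ty":2,"tz":0,"jaw":87},{"rx":0,"ry":0,"rz":0,"tx":-30,"ty":2,"tz":0,"jaw":87},{"rx":0,"ry":0,"rz":0,"tx":-30,"ty":2,"tz":0,"jaw":87},{"rx":0,"ry":0,"rz":0,"tx":-30,"ty":2,"tz":0,"jaw":87},{"rx":0,"ry":0,"rz":0,"tx":-30,"ty":2,"tz":0,"jaw":87},{"rx":0,"ry":0,"rz":0,"tx":-30,"ty":2,"tz":0,"jaw":87},{"rx":0,"ry":0,"rz":0,"tx":-30,"ty":2,"tz":0,"jaw":87}]'; python3 -c "
from h import *
st()"
```

```text
time_s: 2.58
tool_pos: [0.5, 0.35, 0.2368]
tool_rot: [180.0, -0.0, 92.8]
force: [-0.4, 0.0, 0.5]
grip_width: 0.0869
time_s: 4.08
tool_pos: [0.5611, -0.1879, 0.2369]
tool_rot: [179.9, -0.0, 92.8]
force: [0.2, 0.3, 0.6]
grip_width: 0.0869
t 4.08 tcp [ 561.1 -187.9  236.9] tip z 222.9 dock [-228.3  -12. ] rot [ 1.7995e+02 -2.0000e-02  9.2780e+01] F [0.16 0.28 0.62] w 86.9
```

```bash
python3 -m pendant '[{"rx":0,"ry":0,"rz":0,"tx":-12,"ty":-5.6,"tz":0,"jaw":87},{"rx":0,"ry":0,"rz":0,"tx":0,"ty":0,"tz":26,"jaw":87},{"rx":0,"ry":0,"rz":0,"tx":0,"ty":0,"tz":26,"jaw":87},{"rx":0,"ry":0,"rz":0,"tx":0,"ty":0,"tz":26,"jaw":87},{"rx":0,"ry":0,"rz":0,"tx":0,"ty":0,"tz":26,"jaw":87},{"rx":0,"ry":0,"rz":0,"tx":0,"ty":0,"tz":26,"jaw":87},{"rx":0,"ry":0,"rz":0,"tx":0,"ty":0,"tz":26,"jaw":87},{"rx":0,"ry":0,"rz":0,"tx":0,"ty":0,"tz":20,"jaw":87},{"rx":0,"ry":0,"rz":0,"tx":0,"ty":0,"tz":0,"jaw":87}]'; python3 - <<'E'
from h import *
st()
c=cam("top");cv2.imwrite("pics/t2.png",cv2.resize(c["img"][120:300,170:420,::-1],None,fx=3,fy=3,interpolation=cv2.INTER_CUBIC))
c=cam("side");cv2.imwrite("pics/s2.png",cv2.resize(c["img"][130:330,170:400,::-1],None,fx=3,fy=3,interpolation=cv2.INTER_CUBIC))
E
```

```text
time_s: 4.83
tool_pos: [0.5528, -0.1969, 0.0564]
tool_rot: [-179.6, -0.1, 92.8]
force: [-1.4, 0.7, -0.4]
grip_width: 0.087
t 4.83 tcp [ 552.8 -196.9   56.4] tip z 42.4 dock [-236.7   -3.1] rot [-1.7957e+02 -1.4000e-01  9.2800e+01] F [-1.36  0.67 -0.43] w 87.0
```

View pics/t2.png

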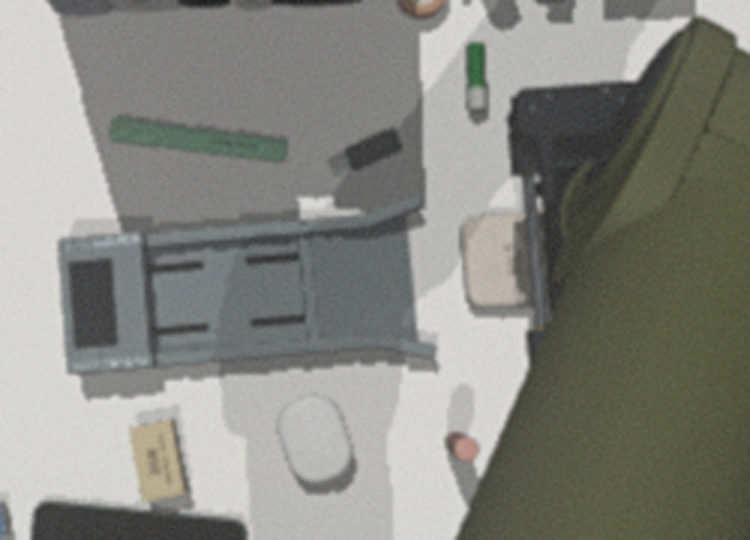

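View pics/s2.png

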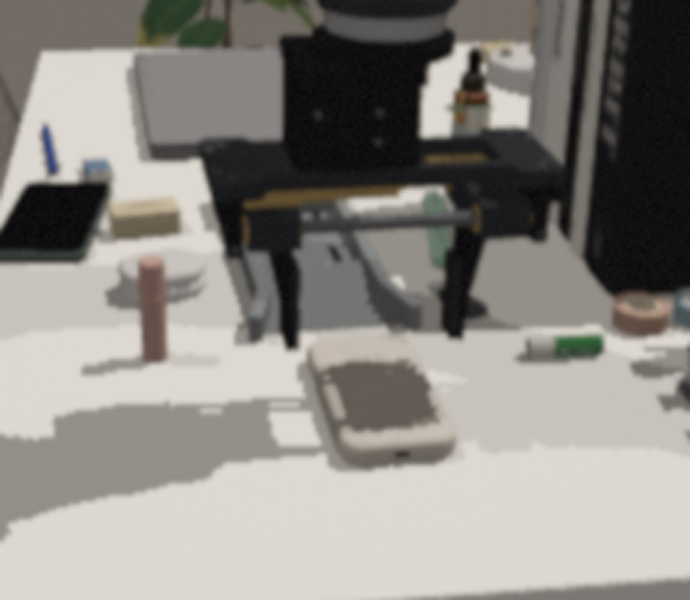

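```bash
python3 -c "
from h import *
st()"; python3 -m pendant '[{"rx":0,"ry":0,"rz":0,"tx":0,"ty":0,"tz":0,"jaw":87},{"rx":0,"ry":0,"rz":0,"tx":0,"ty":0,"tz":0,"jaw":87}]'
```

```text
t 4.93 tcp [ 555.7 -198.4   60.6] tip z 46.6 dock [-238.4   -5.9] rot [-1.7994e+02 -2.0000e-02  9.2780e+01] F [-0.28 -0.07 -0.04] w 87.2
time_s: 5.1
tool_pos: [0.5573, -0.1992, 0.0625]
tool_rot: [179.8, 0.0, 92.8]
force: [-0.3, -0.1, -0.1]
grip_width: 0.0869
```

```bash
python3 -m pendant '[{"rx":0,"ry":0,"rz":0,"tx":0,"ty":0,"tz":9,"jaw":87},{"rx":0,"ry":0,"rz":0,"tx":0,"ty":0,"tz":9,"jaw":87},{"rx":0,"ry":0,"rz":0,"tx":0,"ty":0,"tz":9,"jaw":87},{"rx":0,"ry":0,"rz":0,"tx":0,"ty":0,"tz":7,"jaw":87},{"rx":0,"ry":0,"rz":0,"tx":0,"ty":0,"tz":4,"jaw":87},{"rx":0,"ry":0,"rz":0,"tx":0,"ty":0,"tz":2,"jaw":87},{"rx":0,"ry":0,"rz":0,"tx":0,"ty":0,"tz":0,"jaw":87},{"rx":0,"ry":0,"rz":0,"tx":0,"ty":0,"tz":0,"jaw":87}]'; python3 -c "
from h import *
st()"
```

```text
time_s: 5.77
tool_pos: [0.556, -0.199, 0.0205]
tool_rot: [180.0, 0.0, 92.8]
force: [0.2, 0.2, -0.5]
grip_width: 0.0871
t 5.77 tcp [ 556.  -199.    20.5] tip z 6.5 dock [-239.    -6.2] rot [180.     0.    92.75] F [ 0.22  0.2  -0.54] w 87.1
```

Tip at 6.5 mm, around the bank. Close gently.

```bash
python3 -m pendant '[{"rx":0,"ry":0,"rz":0,"tx":0,"ty":0,"tz":1,"jaw":75},{"rx":0,"ry":0,"rz":0,"tx":0,"ty":0,"tz":0,"jaw":68},{"rx":0,"ry":0,"rz":0,"tx":0,"ty":0,"tz":0,"jaw":64},{"rx":0,"ry":0,"rz":0,"tx":0,"ty":0,"tz":0,"jaw":64},{"rx":0,"ry":0,"rz":0,"tx":0,"ty":0,"tz":0,"jaw":64},{"rx":0,"ry":0,"rz":0,"tx":0,"ty":0,"tz":0,"jaw":64}]' 4; python3 -c "
from h import *
st()"
```

```text
time_s: 6.27
tool_pos: [0.5563, -0.1988, 0.0198]
tool_rot: [180.0, 0.0, 92.8]
force: [1.8, 0.3, 0.3]
grip_width: 0.0663
t 6.27 tcp [ 556.3 -198.8   19.8] tip z 5.8 dock [-238.9   -6.6] rot [179.95   0.    92.77] F [1.77 0.35 0.35] w 66.3
```

```bash
python3 -m pendant '[{"rx":0,"ry":0,"rz":-0.4,"tx":3,"ty":-1.1,"tz":0,"jaw":64},{"rx":0,"ry":0,"rz":-0.3,"tx":5,"ty":-1.5,"tz":0,"jaw":64},{"rx":0,"ry":0,"rz":0,"tx":5,"ty":-1.5,"tz":0,"jaw":64},{"rx":0,"ry":0,"rz":0,"tx":5,"ty":-1.5,"tz":0,"jaw":64},{"rx":0,"ry":0,"rz":0,"tx":5,"ty":-1.1,"tz":0,"jaw":64},{"rx":0,"ry":0,"rz":0,"tx":2,"ty":0,"tz":0,"jaw":64},{"rx":0,"ry":0,"rz":0,"tx":0,"ty":0,"tz":0,"jaw":64},{"rx":0,"ry":0,"rz":0,"tx":0,"ty":0,"tz":0,"jaw":64}]'; python3 -c "
from h import *
st()"
```

```text
time_s: 6.93
tool_pos: [0.5477, -0.1732, 0.0197]
tool_rot: [-180.0, -0.1, 93.5]
force: [-1.2, 0.9, 4.1]
grip_width: 0.0655
t 6.93 tcp [ 547.7 -173.2   19.7] tip z 5.7 dock [-212.8    0.5] rot [-1.7997e+02 -9.0000e-02  9.3500e+01] F [-1.19  0.87  4.06] w 65.5
```

```bash
python3 -m pendant '[{"rx":0,"ry":0,"rz":0,"tx":0,"ty":0,"tz":0,"jaw":75},{"rx":0,"ry":0,"rz":0,"tx":0,"ty":0,"tz":0,"jaw":87},{"rx":0,"ry":0,"rz":0,"tx":0,"ty":0,"tz":0,"jaw":87},{"rx":0,"ry":0,"rz":0,"tx":0,"ty":0,"tz":-10,"jaw":87},{"rx":0,"ry":0,"rz":0,"tx":0,"ty":0,"tz":-15,"jaw":87},{"rx":0,"ry":0,"rz":0,"tx":0,"ty":0,"tz":-10,"jaw":87},{"rx":0,"ry":0,"rz":0,"tx":-15,"ty":0,"tz":0,"jaw":60},{"rx":0,"ry":0,"rz":0,"tx":-20,"ty":0,"tz":0,"jaw":35},{"rx":0,"ry":0,"rz":0,"tx":-20,"ty":0,"tz":0,"jaw":35},{"rx":0,"ry":0,"rz":0,"tx":-20,"ty":0,"tz":0,"jaw":35},{"rx":0,"ry":0,"rz":0,"tx":-13,"ty":0,"tz":0,"jaw":35},{"rx":0,"ry":0,"rz":0,"tx":0,"ty":0,"tz":0,"jaw":35},{"rx":0,"ry":0,"rz":0,"tx":0,"ty":0,"tz":0,"jaw":35}]' 10; python3 - <<'E'
from h import *
st()
c=cam("top");cv2.imwrite("pics/t3.png",cv2.resize(c["img"][120:300,170:420,::-1],None,fx=3,fy=3,interpolation=cv2.INTER_CUBIC))
c=cam("side");cv2.imwrite("pics/s3.png",cv2.resize(c["img"][130:330,170:400,::-1],None,fx=3,fy=3,interpolation=cv2.INTER_CUBIC))
E
```

```text
time_s: 8.02
tool_pos: [0.553, -0.2624, 0.0547]
tool_rot: [180.0, -0.0, 93.4]
force: [-0.3, 1.3, -0.4]
grip_width: 0.0485
t 8.02 tcp [ 553.  -262.4   54.7] tip z 40.7 dock [-302.2    0.7] rot [ 1.800e+02 -2.000e-02  9.337e+01] F [-0.31  1.34 -0.39] w 48.5
```

View pics/t3.png

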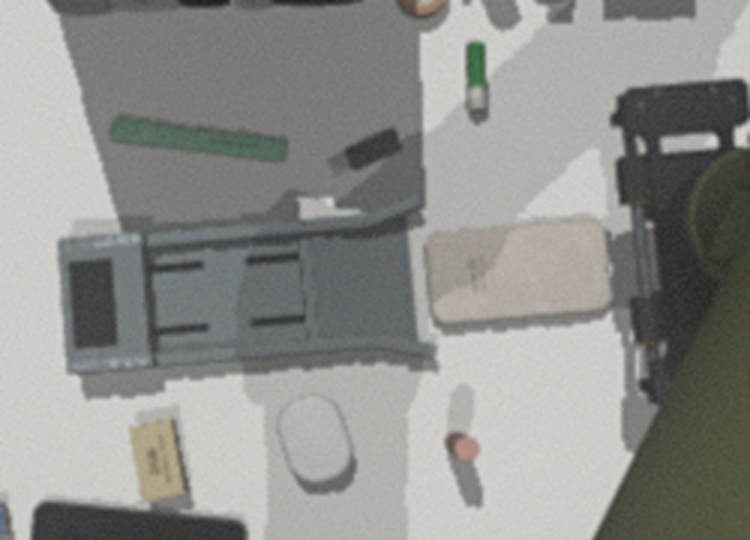

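View pics/s3.png

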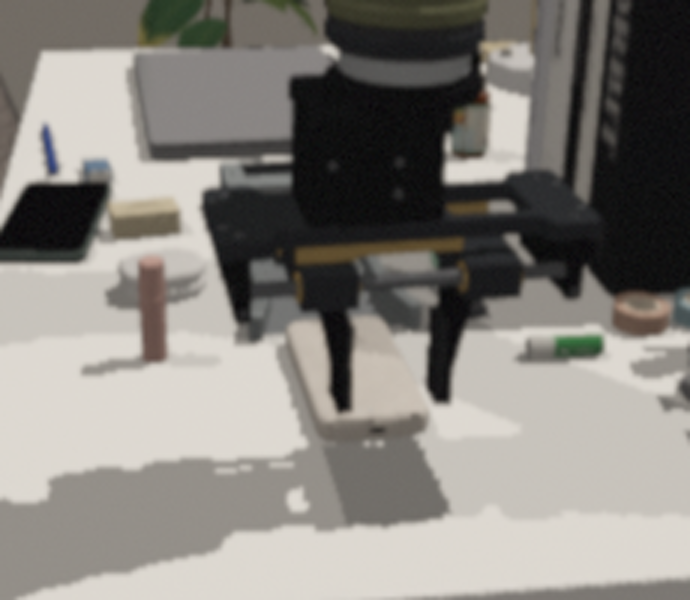

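```bash
python3 -m pendant '[{"rx":0,"ry":0,"rz":0,"tx":0,"ty":0,"tz":0,"jaw":28},{"rx":0,"ry":0,"rz":0,"tx":0,"ty":0,"tz":0,"jaw":28},{"rx":0,"ry":0,"rz":0,"tx":0,"ty":0,"tz":0,"jaw":28},{"rx":0,"ry":0,"rz":0,"tx":0,"ty":0,"tz":0,"jaw":28}]'; python3 - <<'E'
from h import *
st()
c=cam("top"); P=cloud(c); i=c["img"].astype(int)
m=np.zeros((420,560),bool); m[185:235,309:380]=1
m&=((i[...,0]-i[...,2])>6)&(P[...,2]<.03)
n,l,s,_=cv2.connectedComponentsWithStats(m.astype(np.uint8)); m=l==1+np.argmax(s[1:,4])
uv=np.argwhere(m)[:,::-1]; X=plane(c,uv[:,0],uv[:,1],.015)*1000
r=cv2.minAreaRect(X[:,:2].astype(np.float32)); print(r,dk(r[0]))
E
```

```text
time_s: 8.45
tool_pos: [0.5533, -0.2614, 0.0546]
tool_rot: [180.0, -0.0, 93.5]
force: [0.3, -0.0, -0.7]
grip_width: 0.0287
t 8.45 tcp [ 553.3 -261.4   54.6] tip z 40.6 dock [-3.012e+02  3.000e-01] rot [ 1.7999e+02 -2.0000e-02  9.3510e+01] F [ 0.29 -0.03 -0.66] w 28.7
((547.2459106445312, -174.274658203125), (69.15554809570312, 129.09768676757812), 2.9412410259246826) [-213.81187019    1.00887352]
```

```bash
python3 -m pendant '[{"rx":0,"ry":0,"rz":0,"tx":0,"ty":0.3,"tz":12,"jaw":28},{"rx":0,"ry":0,"rz":0,"tx":0,"ty":0,"tz":12,"jaw":28},{"rx":0,"ry":0,"rz":0,"tx":0,"ty":0,"tz":7,"jaw":28},{"rx":0,"ry":0,"rz":0,"tx":0,"ty":0,"tz":3,"jaw":28},{"rx":0,"ry":0,"rz":0,"tx":0,"ty":0,"tz":0,"jaw":28},{"rx":0,"ry":0,"rz":0,"tx":4,"ty":0,"tz":0,"jaw":28},{"rx":0,"ry":0,"rz":0,"tx":4,"ty":0,"tz":0,"jaw":28},{"rx":0,"ry":0,"rz":0,"tx":2,"ty":0,"tz":0,"jaw":28},{"rx":0,"ry":0,"rz":0,"tx":0,"ty":0,"tz":0,"jaw":28}]'; python3 -c "
from h import *
st()"
python3 -m pendant '[{"rx":0,"ry":0,"rz":0,"tx":2,"ty":0,"tz":0,"jaw":28},{"rx":0,"ry":0,"rz":0,"tx":2,"ty":0,"tz":0,"jaw":28},{"rx":0,"ry":0,"rz":0,"tx":2,"ty":0,"tz":0,"jaw":28},{"rx":0,"ry":0,"rz":0,"tx":2,"ty":0,"tz":0,"jaw":28},{"rx":0,"ry":0,"rz":0,"tx":2,"ty":0,"tz":0,"jaw":28}]'; python3 -c "
from h import *
st()"
```

```text
time_s: 9.25
tool_pos: [0.5533, -0.2511, 0.0209]
tool_rot: [180.0, -0.0, 93.5]
force: [0.3, 0.7, -0.1]
grip_width: 0.0277
t 9.25 tcp [ 553.3 -251.1   20.9] tip z 6.9 dock [-290.9   -0.4] rot [ 1.7995e+02 -3.0000e-02  9.3530e+01] F [ 0.35  0.66 -0.11] w 27.7
time_s: 9.67
tool_pos: [0.5524, -0.2424, 0.0208]
tool_rot: [180.0, 0.0, 93.4]
force: [0.9, -1.8, 0.7]
grip_width: 0.0279
t 9.67 tcp [ 552.4 -242.4   20.8] tip z 6.8 dock [-2.822e+02  1.000e-01] rot [1.7997e+02 3.0000e-02 9.3440e+01] F [ 0.87 -1.82  0.74] w 27.9
```

```bash
python3 -m pendant '[{"rx":0,"ry":0,"rz":0,"tx":4,"ty":0,"tz":0,"jaw":28},{"rx":0,"ry":0,"rz":0,"tx":4,"ty":0,"tz":0,"jaw":28},{"rx":0,"ry":0,"rz":0,"tx":4,"ty":0,"tz":0,"jaw":28},{"rx":0,"ry":0,"rz":0,"tx":4,"ty":0,"tz":0,"jaw":28},{"rx":0,"ry":0,"rz":0,"tx":4,"ty":0,"tz":0,"jaw":28}]'; python3 -m pendant '[{"rx":0,"ry":0,"rz":0,"tx":4,"ty":0,"tz":0,"jaw":28},{"rx":0,"ry":0,"rz":0,"tx":4,"ty":0,"tz":0,"jaw":28},{"rx":0,"ry":0,"rz":0,"tx":4,"ty":0,"tz":0,"jaw":28},{"rx":0,"ry":0,"rz":0,"tx":4,"ty":0,"tz":0,"jaw":28},{"rx":0,"ry":0,"rz":0,"tx":4,"ty":0,"tz":0,"jaw":28}]';python3 - <<'E'
from h import *
st()
c=cam("top");cv2.imwrite("pics/t4.png",cv2.resize(c["img"][120:300,170:420,::-1],None,fx=3,fy=3,interpolation=cv2.INTER_CUBIC))
c=cam("side");cv2.imwrite("pics/s4.png",cv2.resize(c["img"][130:330,170:400,::-1],None,fx=3,fy=3,interpolation=cv2.INTER_CUBIC))
E
```

```text
time_s: 10.08
tool_pos: [0.551, -0.2218, 0.0206]
tool_rot: [180.0, 0.0, 93.5]
force: [0.4, -2.4, 1.2]
grip_width: 0.0278
time_s: 10.5
tool_pos: [0.5498, -0.2018, 0.0205]
tool_rot: [180.0, -0.0, 93.5]
force: [-0.4, -2.3, -0.0]
grip_width: 0.028
t 10.50 tcp [ 549.8 -201.8   20.5] tip z 6.5 dock [-2.415e+02  2.000e-01] rot [180.    -0.    93.46] F [-0.4  -2.31 -0.04] w 28.0
```

View pics/t4.png

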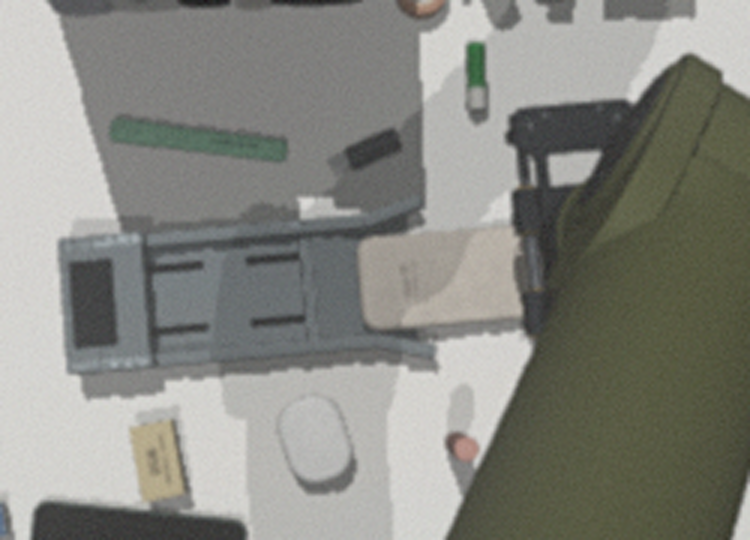

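View pics/s4.png

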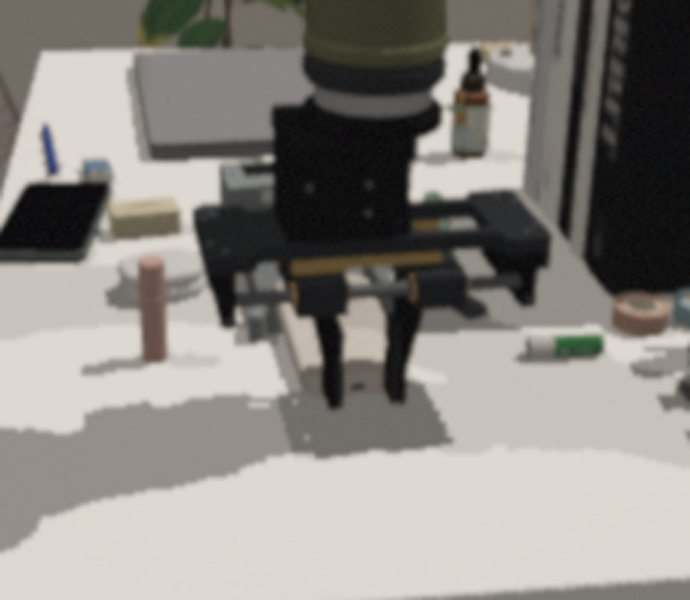

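```bash
python3 -m pendant '[{"rx":0,"ry":0,"rz":0,"tx":4,"ty":0,"tz":0,"jaw":28},{"rx":0,"ry":0,"rz":0,"tx":4,"ty":0,"tz":0,"jaw":28},{"rx":0,"ry":0,"rz":0,"tx":4,"ty":0,"tz":0,"jaw":28},{"rx":0,"ry":0,"rz":0,"tx":4,"ty":0,"tz":0,"jaw":28},{"rx":0,"ry":0,"rz":0,"tx":4,"ty":0,"tz":0,"jaw":28},{"rx":0,"ry":0,"rz":0,"tx":4,"ty":0,"tz":0,"jaw":28},{"rx":0,"ry":0,"rz":0,"tx":4,"ty":0,"tz":0,"jaw":28}]'; python3 -m pendant '[{"rx":0,"ry":0,"rz":0,"tx":4,"ty":0,"tz":0,"jaw":28},{"rx":0,"ry":0,"rz":0,"tx":4,"ty":0,"tz":0,"jaw":28},{"rx":0,"ry":0,"rz":0,"tx":4,"ty":0,"tz":0,"jaw":28},{"rx":0,"ry":0,"rz":0,"tx":4,"ty":0,"tz":0,"jaw":28},{"rx":0,"ry":0,"rz":0,"tx":4,"ty":0,"tz":0,"jaw":28}]';python3 -m pendant '[{"rx":0,"ry":0,"rz":0,"tx":4,"ty":0,"tz":0,"jaw":28},{"rx":0,"ry":0,"rz":0,"tx":4,"ty":0,"tz":0,"jaw":28},{"rx":0,"ry":0,"rz":0,"tx":4,"ty":0,"tz":0,"jaw":28},{"rx":0,"ry":0,"rz":0,"tx":4,"ty":0,"tz":0,"jaw":28},{"rx":0,"ry":0,"rz":0,"tx":4,"ty":0,"tz":0,"jaw":28}]';python3 - <<'E'
from h import *
st()
c=cam("top");cv2.imwrite("pics/t5.png",cv2.resize(c["img"][120:300,170:420,::-1],None,fx=3,fy=3,interpolation=cv2.INTER_CUBIC))
c=cam("side");cv2.imwrite("pics/s5.png",cv2.resize(c["img"][130:330,170:400,::-1],None,fx=3,fy=3,interpolation=cv2.INTER_CUBIC))
E
```

```text
time_s: 11.18
tool_pos: [0.548, -0.1736, 0.0204]
tool_rot: [-180.0, -0.0, 93.5]
force: [-0.0, -0.2, 0.0]
grip_width: 0.028
time_s: 11.6
tool_pos: [0.5469, -0.1539, 0.0206]
tool_rot: [180.0, -0.0, 93.5]
force: [-0.2, -0.4, -0.6]
grip_width: 0.0281
time_s: 12.02
tool_pos: [0.5457, -0.134, 0.0206]
tool_rot: [180.0, -0.0, 93.5]
force: [-0.1, -0.6, 0.8]
grip_width: 0.0279
t 12.02 tcp [ 545.7 -134.    20.6] tip z 6.6 dock [-1.735e+02  1.000e-01] rot [180.    -0.    93.46] F [-0.06 -0.64  0.81] w 27.9
```

View pics/t5.png

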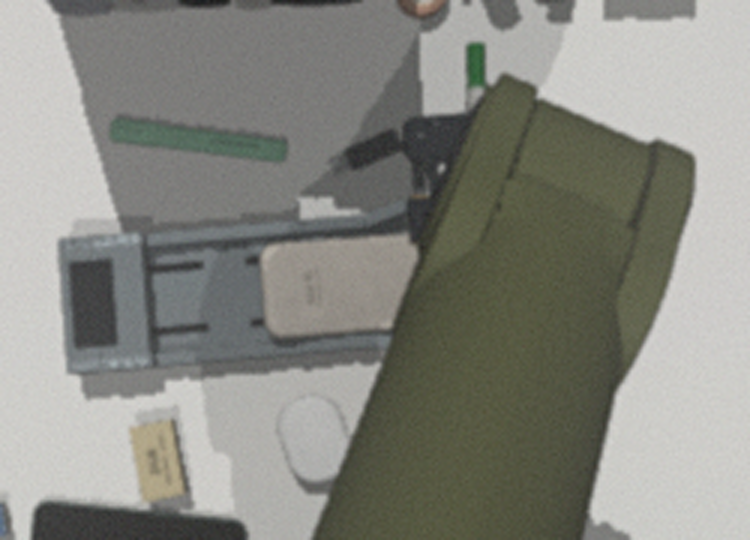

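View pics/s5.png

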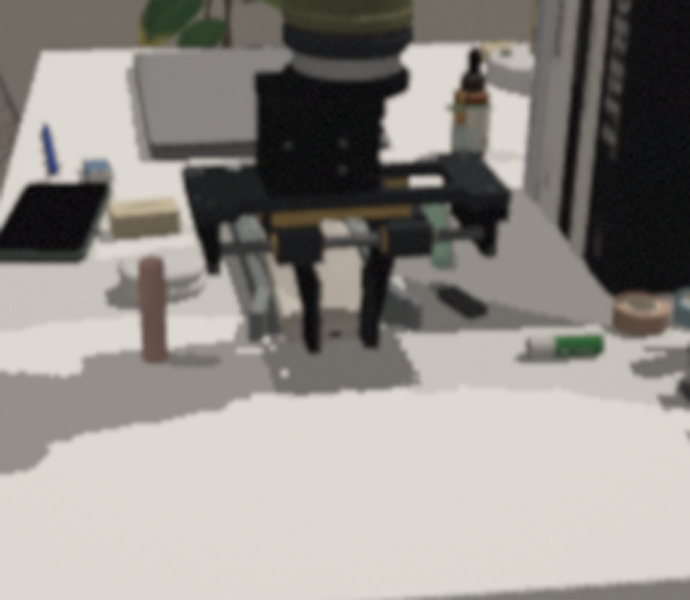

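```bash
python3 -m pendant '[{"rx":0,"ry":0,"rz":0,"tx":4,"ty":0,"tz":0,"jaw":28},{"rx":0,"ry":0,"rz":0,"tx":4,"ty":0,"tz":0,"jaw":28},{"rx":0,"ry":0,"rz":0,"tx":4,"ty":0,"tz":0,"jaw":28},{"rx":0,"ry":0,"rz":0,"tx":4,"ty":0,"tz":0,"jaw":28}]'; python3 -m pendant '[{"rx":0,"ry":0,"rz":0,"tx":4,"ty":0,"tz":0,"jaw":28},{"rx":0,"ry":0,"rz":0,"tx":4,"ty":0,"tz":0,"jaw":28},{"rx":0,"ry":0,"rz":0,"tx":4,"ty":0,"tz":0,"jaw":28},{"rx":0,"ry":0,"rz":0,"tx":2,"ty":0,"tz":-1,"jaw":28}]';python3 -m pendant '[{"rx":0,"ry":0,"rz":0,"tx":4,"ty":0,"tz":-1,"jaw":28},{"rx":0,"ry":0,"rz":0,"tx":4,"ty":0,"tz":-1,"jaw":28},{"rx":0,"ry":0,"rz":0,"tx":4,"ty":0,"tz":-1,"jaw":28},{"rx":0,"ry":0,"rz":0,"tx":4,"ty":0,"tz":-1,"jaw":28}]';python3 - <<'E'
from h import *
st()
c=cam("top");cv2.imwrite("pics/t6.png",cv2.resize(c["img"][120:300,170:420,::-1],None,fx=3,fy=3,interpolation=cv2.INTER_CUBIC))
c=cam("side");cv2.imwrite("pics/s6.png",cv2.resize(c["img"][130:330,170:400,::-1],None,fx=3,fy=3,interpolation=cv2.INTER_CUBIC))
E
```

```text
time_s: 12.45
tool_pos: [0.5448, -0.1181, 0.0206]
tool_rot: [180.0, 0.0, 93.4]
force: [0.2, -1.2, -0.4]
grip_width: 0.0281
time_s: 12.78
tool_pos: [0.5441, -0.104, 0.0217]
tool_rot: [180.0, -0.0, 93.5]
force: [-0.1, -1.7, 0.6]
grip_width: 0.0276
time_s: 13.12
tool_pos: [0.5428, -0.0879, 0.0256]
tool_rot: [-180.0, -0.0, 93.5]
force: [-0.9, -2.1, 0.6]
grip_width: 0.0277
t 13.12 tcp [542.8 -87.9  25.6] tip z 11.6 dock [-1.273e+02  1.000e-01] rot [-1.7999e+02 -1.0000e-02  9.3470e+01] F [-0.9  -2.14  0.58] w 27.7
```

View pics/t6.png

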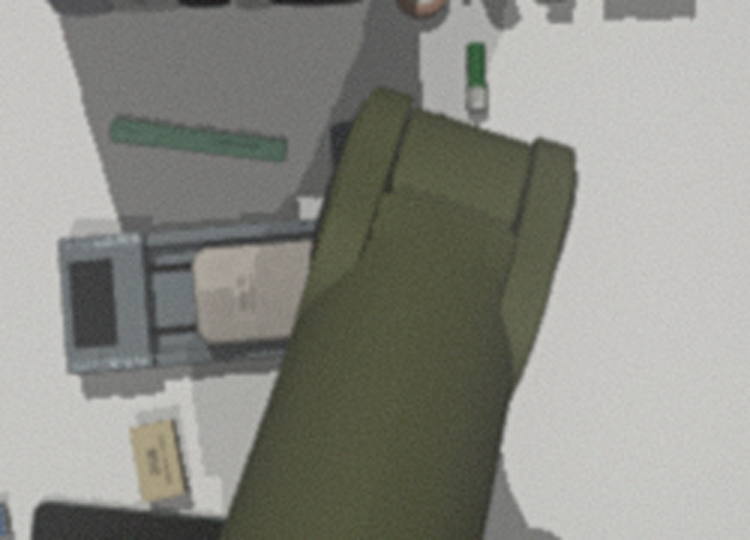

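View pics/s6.png

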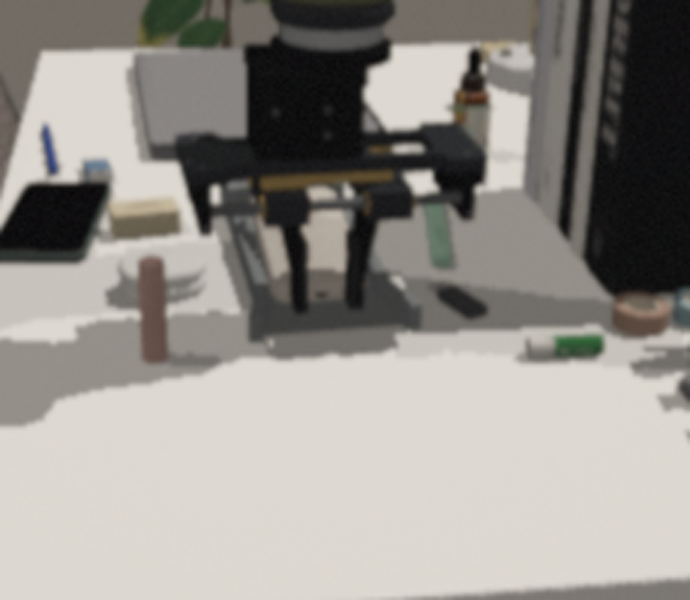

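```bash
python3 -m pendant '[{"rx":0,"ry":0,"rz":0,"tx":4,"ty":0,"tz":-1,"jaw":28},{"rx":0,"ry":0,"rz":0,"tx":4,"ty":0,"tz":-1,"jaw":28},{"rx":0,"ry":0,"rz":0,"tx":4,"ty":0,"tz":-1,"jaw":28},{"rx":0,"ry":0,"rz":0,"tx":4,"ty":0,"tz":-1,"jaw":28}]'; python3 -m pendant '[{"rx":0,"ry":0,"rz":0,"tx":4,"ty":0,"tz":-1,"jaw":28},{"rx":0,"ry":0,"rz":0,"tx":4,"ty":0,"tz":-0.5,"jaw":28},{"rx":0,"ry":0,"rz":0,"tx":4,"ty":0,"tz":0,"jaw":28},{"rx":0,"ry":0,"rz":0,"tx":3,"ty":0,"tz":0,"jaw":28},{"rx":0,"ry":0,"rz":0,"tx":2,"ty":0,"tz":0,"jaw":28},{"rx":0,"ry":0,"rz":0,"tx":0,"ty":0,"tz":0,"jaw":28}]';python3 - <<'E'
from h import *
st()
c=cam("top");cv2.imwrite("pics/t7.png",cv2.resize(c["img"][120:300,170:420,::-1],None,fx=3,fy=3,interpolation=cv2.INTER_CUBIC))
P=cloud(c); i=c["img"].astype(int); m=((i[...,0]-i[...,2])>6)&(i[...,0]>100); m[:205]=0;m[230:]=0;m[:,:200]=0;m[:,275:]=0
X=P[m]*1000; d=np.array([dk(p) for p in X]); print(len(X)); 
for a in range(-60,70,10):
    k=(d[:,0]>=a)&(d[:,0]<a+10)
    if k.sum()>5: print(a,k.sum(),X[k,2].mean().round(1))
c=cam("side");cv2.imwrite("pics/s7.png",cv2.resize(c["img"][130:330,170:400,::-1],None,fx=3,fy=3,interpolation=cv2.INTER_CUBIC))
E
```

```text
time_s: 13.55
tool_pos: [0.5418, -0.0718, 0.0295]
tool_rot: [-180.0, -0.0, 93.5]
force: [1.3, 0.0, -1.0]
grip_width: 0.0279
time_s: 14.05
tool_pos: [0.5409, -0.0548, 0.031]
tool_rot: [-180.0, -0.0, 93.5]
force: [0.2, -0.4, -0.5]
grip_width: 0.0279
t 14.05 tcp [540.9 -54.8  31. ] tip z 17.0 dock [-94.1   0. ] rot [-1.80e+02 -3.00e-02  9.35e+01] F [ 0.24 -0.36 -0.47] w 27.9
609
-50 12 447.5
-20 6 26.3
-10 68 24.8
0 121 24.8
10 120 24.3
20 120 23.8
30 117 23.4
40 41 22.3
```

View pics/t7.png

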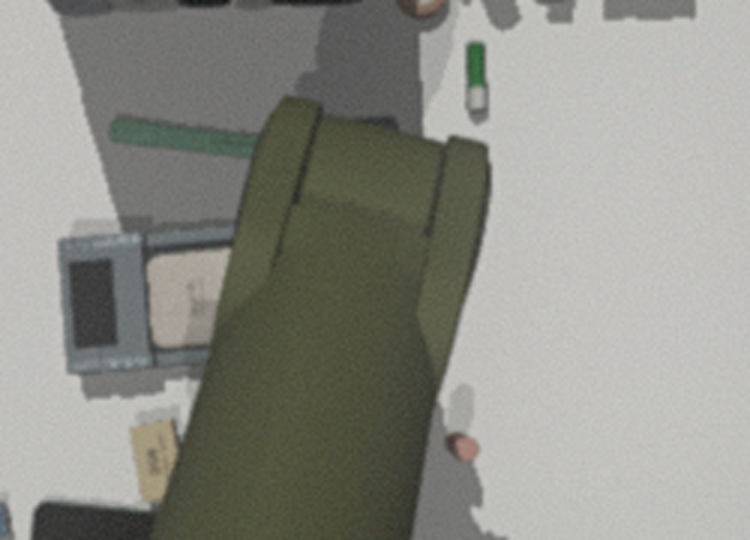

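View pics/s7.png

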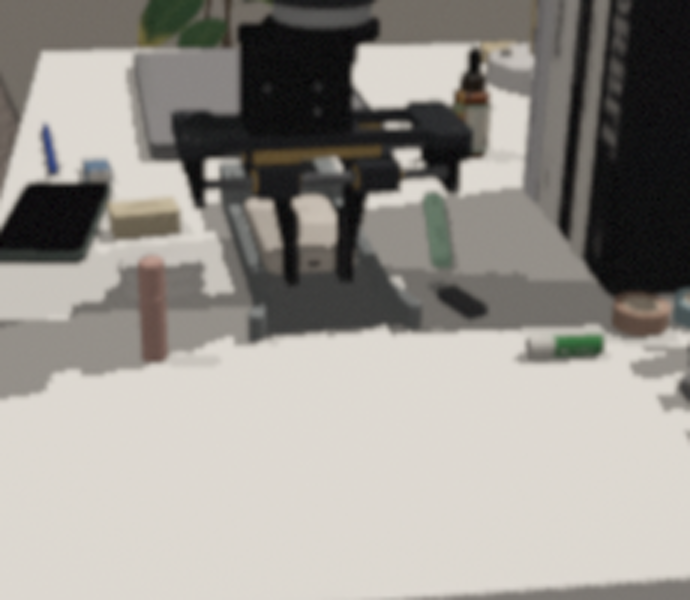

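```bash
python3 -m pendant '[{"rx":0,"ry":0,"rz":0,"tx":-3,"ty":0,"tz":0,"jaw":28},{"rx":0,"ry":0,"rz":0,"tx":0,"ty":0,"tz":-4,"jaw":28},{"rx":0,"ry":0,"rz":0,"tx":3,"ty":0,"tz":0,"jaw":28},{"rx":0,"ry":0,"rz":0,"tx":3,"ty":0,"tz":0,"jaw":28},{"rx":0,"ry":0,"rz":0,"tx":3,"ty":0,"tz":0,"jaw":28},{"rx":0,"ry":0,"rz":0,"tx":3,"ty":0,"tz":0,"jaw":28},{"rx":0,"ry":0,"rz":0,"tx":2,"ty":0,"tz":0,"jaw":28},{"rx":0,"ry":0,"rz":0,"tx":2,"ty":0,"tz":0,"jaw":28},{"rx":0,"ry":0,"rz":0,"tx":0,"ty":0,"tz":0,"jaw":28}]'; python3 -c "
from h import *
st()"
for i in 1; do python3 -m pendant '[{"rx":0,"ry":0,"rz":0,"tx":1,"ty":0,"tz":0,"jaw":28},{"rx":0,"ry":0,"rz":0,"tx":1,"ty":0,"tz":0,"jaw":28},{"rx":0,"ry":0,"rz":0,"tx":0,"ty":0,"tz":0,"jaw":28}]'; done; python3 -c "
from h import *
st()"
```

```text
time_s: 14.9
tool_pos: [0.5401, -0.0418, 0.0349]
tool_rot: [-180.0, -0.0, 93.5]
force: [0.2, -0.1, -0.6]
grip_width: 0.0278
t 14.90 tcp [540.1 -41.8  34.9] tip z 20.9 dock [-81.1   0.1] rot [-1.7999e+02 -2.0000e-02  9.3510e+01] F [ 0.16 -0.1  -0.6 ] w 27.8
time_s: 15.15
tool_pos: [0.5399, -0.0403, 0.0349]
tool_rot: [-180.0, -0.0, 93.5]
force: [-0.4, 0.0, 0.6]
grip_width: 0.0281
t 15.15 tcp [539.9 -40.3  34.9] tip z 20.9 dock [-79.6   0.2] rot [-1.7998e+02 -1.0000e-02  9.3470e+01] F [-0.43  0.02  0.55] w 28.1
```

```bash
python3 -m pendant '[{"rx":0,"ry":0,"rz":0,"tx":1,"ty":0,"tz":0,"jaw":28},{"rx":0,"ry":0,"rz":0,"tx":0,"ty":0,"tz":0,"jaw":28}]'; python3 -m pendant '[{"rx":0,"ry":0,"rz":0,"tx":1,"ty":0,"tz":0,"jaw":28},{"rx":0,"ry":0,"rz":0,"tx":0,"ty":0,"tz":0,"jaw":28}]';python3 -m pendant '[{"rx":0,"ry":0,"rz":0,"tx":1,"ty":0,"tz":0,"jaw":28},{"rx":0,"ry":0,"rz":0,"tx":0,"ty":0,"tz":0,"jaw":28}]'
```

```text
time_s: 15.32
tool_pos: [0.5399, -0.0394, 0.035]
tool_rot: [-180.0, -0.0, 93.5]
force: [1.0, -0.2, 0.0]
grip_width: 0.0281
time_s: 15.48
tool_pos: [0.5399, -0.0384, 0.035]
tool_rot: [-180.0, -0.0, 93.5]
force: [-0.9, -0.9, -0.0]
grip_width: 0.028
time_s: 15.65
tool_pos: [0.5399, -0.0379, 0.035]
tool_rot: [180.0, 0.0, 93.5]
force: [0.6, -1.4, -0.9]
grip_width: 0.0279
```

```bash
python3 -m pendant '[{"rx":0,"ry":0,"rz":0,"tx":1,"ty":0,"tz":0,"jaw":28},{"rx":0,"ry":0,"rz":0,"tx":0,"ty":0,"tz":0,"jaw":28}]'; python3 -m pendant '[{"rx":0,"ry":0,"rz":0,"tx":1,"ty":0,"tz":0,"jaw":28},{"rx":0,"ry":0,"rz":0,"tx":0,"ty":0,"tz":0,"jaw":28}]'
```

```text
time_s: 15.82
tool_pos: [0.5398, -0.0375, 0.0351]
tool_rot: [180.0, 0.1, 93.4]
force: [-0.1, -4.1, -0.6]
grip_width: 0.0283
time_s: 15.98
tool_pos: [0.5398, -0.0363, 0.0351]
tool_rot: [180.0, 0.1, 93.4]
force: [0.2, -5.6, -0.6]
grip_width: 0.0282
```

```bash
python3 -m pendant '[{"rx":0,"ry":0,"rz":0,"tx":1,"ty":0,"tz":0,"jaw":28},{"rx":0,"ry":0,"rz":0,"tx":0,"ty":0,"tz":0,"jaw":28}]'; python3 -m pendant '[{"rx":0,"ry":0,"rz":0,"tx":1,"ty":0,"tz":0,"jaw":28},{"rx":0,"ry":0,"rz":0,"tx":0,"ty":0,"tz":0,"jaw":28}]'; python3 -m pendant '[{"rx":0,"ry":0,"rz":0,"tx":1,"ty":0,"tz":0,"jaw":28},{"rx":0,"ry":0,"rz":0,"tx":0,"ty":0,"tz":0,"jaw":28}]'
```

```text
time_s: 16.15
tool_pos: [0.5397, -0.0354, 0.0351]
tool_rot: [180.0, 0.1, 93.4]
force: [0.5, -5.1, -1.0]
grip_width: 0.028
time_s: 16.32
tool_pos: [0.5396, -0.0346, 0.0351]
tool_rot: [180.0, 0.1, 93.4]
force: [-0.1, -5.5, -0.9]
grip_width: 0.0277
time_s: 16.48
tool_pos: [0.5396, -0.034, 0.0351]
tool_rot: [180.0, 0.1, 93.4]
force: [-0.0, -6.0, -0.6]
grip_width: 0.028
```

```bash
python3 -m pendant '[{"rx":0,"ry":0,"rz":0,"tx":1,"ty":0,"tz":0,"jaw":28},{"rx":0,"ry":0,"rz":0,"tx":0,"ty":0,"tz":0,"jaw":28},{"rx":0,"ry":0,"rz":0,"tx":0,"ty":0,"tz":0,"jaw":28}]'; python3 -m pendant '[{"rx":0,"ry":0,"rz":0,"tx":0.5,"ty":0,"tz":0,"jaw":28},{"rx":0,"ry":0,"rz":0,"tx":0,"ty":0,"tz":0,"jaw":28},{"rx":0,"ry":0,"rz":0,"tx":0,"ty":0,"tz":0,"jaw":28}]'; python3 - <<'E'
from h import *
st()
c=cam("side");cv2.imwrite("pics/s8.png",cv2.resize(c["img"][160:270,210:360,::-1],None,fx=5,fy=5,interpolation=cv2.INTER_CUBIC))
st()
E
```

```text
time_s: 16.73
tool_pos: [0.5396, -0.0332, 0.0351]
tool_rot: [180.0, 0.1, 93.4]
force: [0.5, -6.4, -0.7]
grip_width: 0.0278
time_s: 16.98
tool_pos: [0.5395, -0.033, 0.0351]
tool_rot: [180.0, 0.1, 93.4]
force: [0.7, -7.2, -1.2]
grip_width: 0.0279
t 16.98 tcp [539.5 -33.   35.1] tip z 21.1 dock [-72.3   0.1] rot [1.7998e+02 1.3000e-01 9.3400e+01] F [ 0.73 -7.2  -1.24] w 27.9
t 17.03 tcp [539.5 -33.   35.2] tip z 21.2 dock [-72.3   0.1] rot [1.7998e+02 1.3000e-01 9.3400e+01] F [ 0.97 -7.08 -0.58] w 27.7
```

View pics/s8.png

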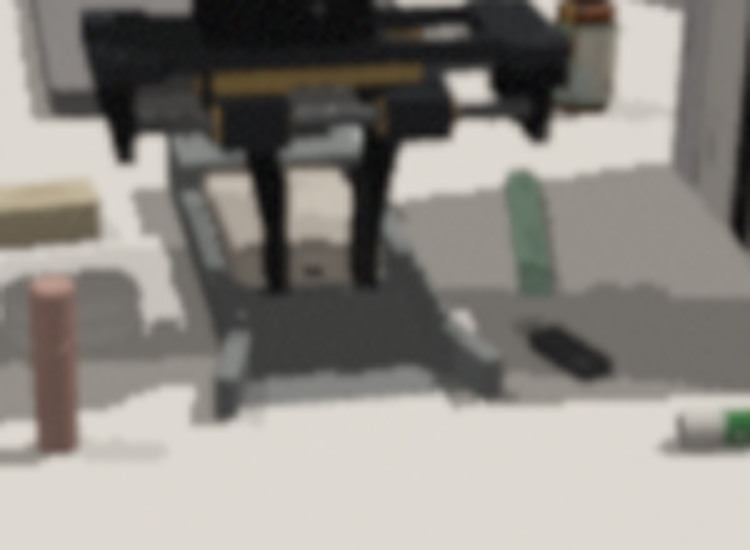

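```bash
python3 -m pendant '[{"rx":0,"ry":0,"rz":0,"tx":0.2,"ty":0,"tz":1,"jaw":28},{"rx":0,"ry":0,"rz":0,"tx":0,"ty":0,"tz":1,"jaw":28},{"rx":0,"ry":0,"rz":0,"tx":0,"ty":0,"tz":0,"jaw":28}]'; python3 -m pendant '[{"rx":0,"ry":0,"rz":0,"tx":0,"ty":0,"tz":1,"jaw":28},{"rx":0,"ry":0,"rz":0,"tx":0,"ty":0,"tz":1,"jaw":28},{"rx":0,"ry":0,"rz":0,"tx":0,"ty":0,"tz":0,"jaw":28},{"rx":0,"ry":0,"rz":0,"tx":0,"ty":0,"tz":0,"jaw":28}]'; python3 - <<'E'
from h import *
st()
c=cam("side");cv2.imwrite("pics/s9.png",cv2.resize(c["img"][160:270,210:360,::-1],None,fx=5,fy=5,interpolation=cv2.INTER_CUBIC))
P=cloud(c);i=c["img"].astype(int)
m=((i[...,0]-i[...,2])>3)&(i[...,0]>140); d=np.stack([P[...,0],P[...,1]],-1)*1000
e=d-D0;a=np.radians(YD);dx=e@[np.cos(a),np.sin(a)];dy=e@[-np.sin(a),np.cos(a)]
m&=(abs(dy)<30)&(dx>-62)&(dx<42)
for q in range(-60,40,10):
    k=m&(dx>=q)&(dx<q+10)&(P[...,2]>.015)&(P[...,2]<.04)
    if k.sum()>3: print(q,k.sum(),(P[k][:,2].mean()*1000).round(1))
E
```

```text
time_s: 17.28
tool_pos: [0.5395, -0.0331, 0.033]
tool_rot: [180.0, 0.2, 93.4]
force: [0.4, -7.2, -0.0]
grip_width: 0.0279
time_s: 17.62
tool_pos: [0.5395, -0.0332, 0.0311]
tool_rot: [180.0, 0.2, 93.4]
force: [-0.2, -8.2, -1.6]
grip_width: 0.0284
t 17.62 tcp [539.5 -33.2  31.1] tip z 17.1 dock [-72.6   0.1] rot [1.7998e+02 1.6000e-01 9.3380e+01] F [-0.23 -8.15 -1.64] w 28.4
-50 24 25.5
-40 25 25.2
-30 32 25.0
-20 28 24.9
-10 30 25.0
0 31 24.7
10 30 24.6
20 25 24.8
30 29 24.7
```

View pics/s9.png

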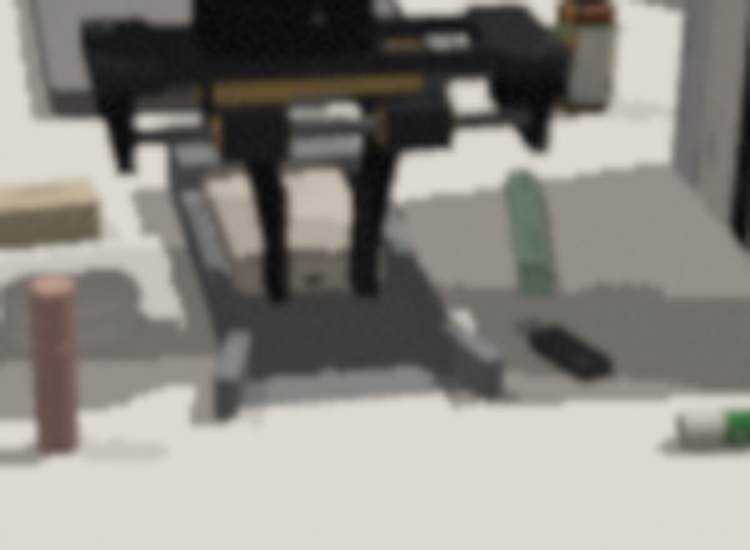

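```bash
python3 -m pendant '[{"rx":0,"ry":0,"rz":0,"tx":0.5,"ty":0,"tz":0,"jaw":28},{"rx":0,"ry":0,"rz":0,"tx":0,"ty":0,"tz":0.7,"jaw":28},{"rx":0,"ry":0,"rz":0,"tx":0,"ty":0,"tz":0.7,"jaw":28},{"rx":0,"ry":0,"rz":0,"tx":0,"ty":0,"tz":0,"jaw":28},{"rx":0,"ry":0,"rz":0,"tx":0,"ty":0,"tz":0,"jaw":28}]'; cat > flat.py <<'E'
from h import *
st()
def flat():
    A=[]
    for _ in range(3):
        c=cam("side"); P=cloud(c);i=c["img"].astype(int)
        e=P[...,:2]*1000-D0;a=np.radians(YD);dx=e@[np.cos(a),np.sin(a)];dy=e@[-np.sin(a),np.cos(a)]
        m=((i[...,0]-i[...,2])>3)&(i[...,0]>140)&(abs(dy)<30)&(dx>-58)&(dx<40)&(P[...,2]>.015)&(P[...,2]<.04)
        A.append(np.c_[dx[m],dy[m],P[m][:,2]*1000])
    A=np.vstack(A); s,r,_,_=np.linalg.lstsq(np.c_[A[:,:2],np.ones(len(A))],A[:,2],rcond=None)
    print("slope mm per 128:",(s[:2]*128).round(2),"z0",s[2].round(2),"rear top z",(s[2]-64*s[0]).round(2),len(A))
    return c
c=flat()
E
python3 - <<'E'
from flat import *
cv2.imwrite("pics/s10.png",cv2.resize(c["img"][160:270,210:360,::-1],None,fx=5,fy=5,interpolation=cv2.INTER_CUBIC))
E
```

```text
time_s: 18.08
tool_pos: [0.5396, -0.033, 0.0299]
tool_rot: [180.0, 0.2, 93.4]
force: [0.6, -7.2, 0.3]
grip_width: 0.0279
t 18.08 tcp [539.6 -33.   29.9] tip z 15.9 dock [-72.3   0. ] rot [1.7997e+02 1.7000e-01 9.3380e+01] F [ 0.61 -7.25  0.28] w 27.9
slope mm per 128: [0.04 0.08] z0 24.31 rear top z 24.29 776
```

View pics/s10.png

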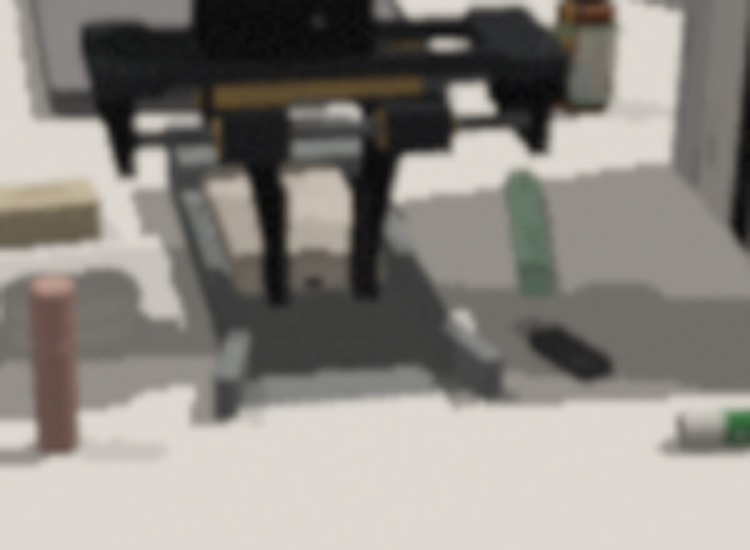

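```bash
python3 -m pendant '[{"rx":0,"ry":0,"rz":0,"tx":-1,"ty":0,"tz":0,"jaw":28},{"rx":0,"ry":0,"rz":0,"tx":-1,"ty":0,"tz":0,"jaw":28},{"rx":0,"ry":0,"rz":0,"tx":-1,"ty":0,"tz":0,"jaw":28},{"rx":0,"ry":0,"rz":0,"tx":-2,"ty":0,"tz":0,"jaw":28},{"rx":0,"ry":0,"rz":0,"tx":-5,"ty":0,"tz":0,"jaw":28},{"rx":0,"ry":0,"rz":0,"tx":-5,"ty":0,"tz":0,"jaw":28},{"rx":0,"ry":0,"rz":0,"tx":0,"ty":0,"tz":0,"jaw":28}]'; python3 flat.py
```

```text
time_s: 18.82
tool_pos: [0.5403, -0.0456, 0.0297]
tool_rot: [180.0, -0.0, 93.4]
force: [-0.1, -0.2, 0.2]
grip_width: 0.028
t 18.82 tcp [540.3 -45.6  29.7] tip z 15.7 dock [-85.   0.] rot [ 1.7999e+02 -3.0000e-02  9.3420e+01] F [-0.09 -0.17  0.22] w 28.0
slope mm per 128: [ 0.1  -0.02] z0 24.32 rear top z 24.27 886
```

Held flat. Rise and retreat clear, then look.

```bash
python3 -m pendant '[{"rx":0,"ry":0,"rz":0,"tx":-5,"ty":0,"tz":-10,"jaw":28},{"rx":0,"ry":0,"rz":0,"tx":-10,"ty":0,"tz":-20,"jaw":28},{"rx":0,"ry":0,"rz":0,"tx":-20,"ty":0,"tz":-25,"jaw":28},{"rx":0,"ry":0,"rz":0,"tx":-25,"ty":0,"tz":-25,"jaw":28},{"rx":0,"ry":0,"rz":0,"tx":-25,"ty":0,"tz":-20,"jaw":28},{"rx":0,"ry":0,"rz":0,"tx":-25,"ty":0,"tz":-10,"jaw":28},{"rx":0,"ry":0,"rz":0,"tx":-25,"ty":0,"tz":0,"jaw":28},{"rx":0,"ry":0,"rz":0,"tx":-25,"ty":0,"tz":0,"jaw":28},{"rx":0,"ry":0,"rz":0,"tx":-15,"ty":0,"tz":0,"jaw":28},{"rx":0,"ry":0,"rz":0,"tx":0,"ty":0,"tz":0,"jaw":28},{"rx":0,"ry":0,"rz":0,"tx":0,"ty":0,"tz":0,"jaw":28},{"rx":0,"ry":0,"rz":0,"tx":0,"ty":0,"tz":0,"jaw":28}]'; python3 - <<'E'
from flat import *
c=cam("side")
cv2.imwrite("pics/s11.png",cv2.resize(c["img"][160:290,170:400,::-1],None,fx=3.4,fy=3.4,interpolation=cv2.INTER_CUBIC))
c=cam("top")
cv2.imwrite("pics/t11.png",cv2.resize(c["img"][120:300,170:400,::-1],None,fx=3.4,fy=3.3,interpolation=cv2.INTER_CUBIC))
i=c["img"].astype(int);P=cloud(c)
m=((i[...,0]-i[...,2])>6)&(P[...,2]<.04)&(P[...,2]>.015); m[:190]=0;m[240:]=0;m[:,:200]=0;m[:,285:]=0
uv=np.argwhere(m)[:,::-1]; X=plane(c,uv[:,0],uv[:,1],.024)*1000
r=cv2.minAreaRect(X[:,:2].astype(np.float32)); d=np.array([dk(x) for x in X]); print(r,"dock x range",np.percentile(d[:,0],[.5,99.5]),d[:,1].mean())
E
```

```text
time_s: 19.97
tool_pos: [0.5511, -0.2187, 0.1398]
tool_rot: [180.0, -0.1, 93.5]
force: [-0.1, 0.2, -0.6]
grip_width: 0.0281
t 19.97 tcp [ 551.1 -218.7  139.8] tip z 125.8 dock [-2.584e+02 -1.000e-01] rot [ 1.800e+02 -7.000e-02  9.351e+01] F [-0.11  0.17 -0.62] w 28.1
slope mm per 128: [ 0.23 -0.05] z0 24.26 rear top z 24.14 1346
((533.3980102539062, 29.847938537597656), (64.77042388916016, 107.4447021484375), 3.611912965774536) dock x range [-61.95744522  43.84910406] 2.188564265508196
```

View pics/s11.png

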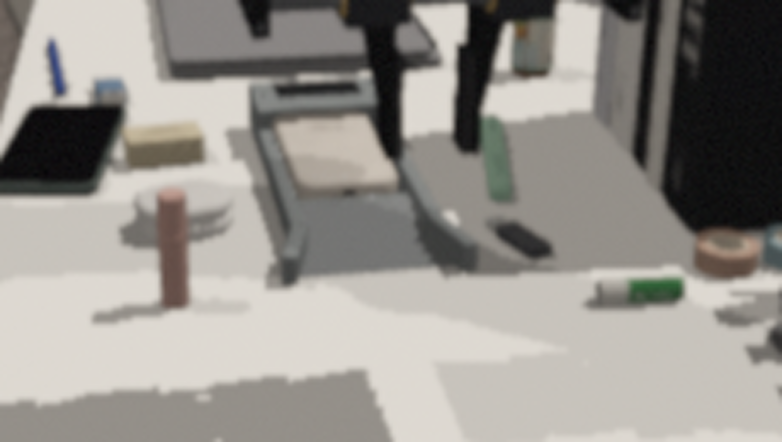

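View pics/t11.png

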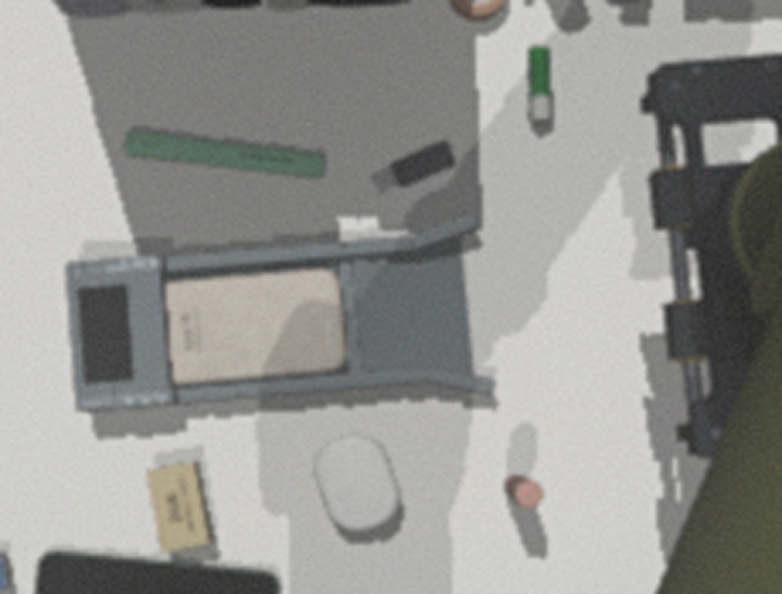

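The top view shows the bank (crop x 167–345) between head and lip. Its rear edge is behind the lip, and all bystanders are where they were in the first picture. The side view shows it flat, with the gripper well clear.

```bash
python3 -c "
from h import *
env.sign_off(); st()"
```

```text
the job is handed in; nothing more can be done
the job is handed in; nothing more can be done
```

The power bank is in the dock, flat and held behind the lip, and I've handed the job in. It took about 20 s of the 59 s allowed.

**What I did:** I lightly gripped the bank by its sides and slid it along the desk until it lined up with the dock. Then I pushed it from behind with the fingers 28 mm apart, up the ramp and over the lip. I pressed it against the contact bar to about 1.5 mm past home. The highest force I read there was about 8 N, but I only read it at the end of each move. Lowering the fingers carried the rear edge down behind the lip. I then backed off and retreated.

**Last checks, with the bank released:**
- **Flat:** the bank's top slopes less than 0.3 mm over its length. Its height is 24.2 mm, where 24 mm is expected (9 mm bed plus 15 mm thickness).
- **Held:** the rear edge measured at dock x ≈ -62 mm, where home is -64 mm. That is within the 2 mm camera calibration, and it stayed put after release.
- **Sideways position:** the bank measured about 2 mm to the left of the dock's middle, inside the 4 mm of play between the rails.
- **Other things on the desk:** by eye, all were where they started in the before and after pictures. I didn't measure them.
- **Robot:** the gripper was well clear of everything, with no meaningful contact force.

No check failed. Just before the final lowering, one reading showed the rear edge still about 1 mm high, so I pressed 0.5 mm further and lowered a little more before letting go.

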